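# Add a layer to the drying stack of machined bars

### The arm

A 6-joint arm with a two-finger parallel gripper is mounted at the origin on the work surface. World frame = base frame: x ahead of the robot, y to its left, z up, the work surface at z = 0. Lengths are in m, angles in degrees, forces in N, time in s.
With the tool pointing down it reaches from about 0.375 to 0.9 m from the base axis. Payload 3.1 kg.
Tool frame: the origin (TCP) lies at the very end of the fingers, on their centre line; the grasp point (between the pads) lies 19 mm behind it; z points along the fingers, y is the direction in which the jaws open and shut (so a half turn about z gives the same grasp; the last joint's range is limited). The gripper opens to 87 mm and grips with 3 to 60 N. Pads are 19 mm wide; open, the fingers measure 117 mm over their backs; the gripper's body (75 mm by 190 mm) begins 51 mm behind the grasp point.
Start: joints at [-73.883, 30.224, 82.088, -0, 67.689, -10.227], TCP at [0.277, -0.56, 0.223] pointing down, gripper open.
Joint ranges: [-176.69, 176.69], [-43.24, 126.21], [12.49, 139.97], [-82, 262], [0, 151.66], [-163.58, 163.58]. Speed limits (degrees/s): [159.86, 159.86, 180, 180, 180, 180].

### API

Orientations are given as a 3x3 rotation matrix whose columns are the frame's x, y, z axes.
In Python, from rig import readout, capture, camera_model, bot, spot_in, regions_of gives the robot as it stands.
- The arm moves only by the tool send_rows, never from a script. Its argument "moves" is a list that holds one entry, the list of rows, each a list of 7 numbers: the turn, a rotation vector about the tool's x, y, z in degrees, then the shift along the tool's x, y, z in cm, then the opening, from -1 (shut) to 1 (fully open). A call has exactly 5 rows; each row shifts and turns the commanded pose from where the row before left it, along the tool's axes as they then stand; what a row does not reach is not made up. A row lasts 1/10 s, in which the tool goes at most 50 mm and 8.59 degrees, less where a joint would pass 70% of its speed; a pose out of reach is approached as far as the arm can. A call with a gripper value outside its range is refused whole. The fingers move at their own pace and stop on an object; the grip force is fixed at half the most. Time passes only in rows, so rows that do not move let the fingers close, or fill a call up. It gives the time, the measured TCP pose, the force and the opening at its end, in the units of the state.
- readout.read_state(): the state, without advancing time (a new reading comes with each control period).
- capture(name): name is "scene" or "top" or "wrist"; returns the picture (384x512x3 uint8, blue, green, red); there is no depth.
- camera_model(name): a dict with "camera_matrix" (3x3 intrinsics, pixels), "pose" (4x4, takes a point from camera to world coordinates). Camera axes: x right, y up, looking along -z (the intrinsics and any distortion apply to the point x, -y, -z); pixel columns grow to the right and rows downward; lengths in m; the calibration is good to about 2 mm. A picture is of the moment at which its call begins: read the wrist's pose just before it. camera_model takes no time and is no camera call; for the wrist camera it gives the pose at the moment of the call.
- bot.hand_in(): hands the job in, once; it reports no verdict.
Trained networks look in the newest picture that a camera, given by its name, has taken for a name from the list of things; names that differ only in an ending like _2 or _b are one class to them, and where a whole thing is asked for, a point or a joint stands for the part that bears it (a point fixed in the world has none). Each returns a list of dicts, best first, with "p" (0 to 1); they miss things now and then, are a little off and sometimes report something else, mostly with a low value. They report only what shows in the picture. A call takes as long as a camera call. They do not tell look-alikes from the thing itself.
- spot_in(camera, thing): "location" ([x, y, z] in m, in world coordinates, good to about 4 mm: the middle of the surface that is visible of it).
- regions_of(camera, thing): "mask" (384x512 bool, what is visible of it).
The state is a dict: "time_s": time; "joint_positions": joint angles; "qvel": joint speeds; "tau": joint torques, N m; "position": TCP position; "tcp_rot": TCP orientation; "force": force on the tool from outside, world axes, zero at the start; "moment": the same for the moment, N m; "opening": opening from 0.0 (shut) to 1.0 (fully open).
Only numpy, scipy, OpenCV 4.12 (cv2) and the standard library are available. Lean on these libraries where they do the work, as an engineer would, in place of code of your own. Each camera call takes 0.05 s, during which the arm holds its last target. There are 200 camera calls.

### The job

The washed aluminium bars are being stacked crosswise on the plywood board so that air can reach them: two layers of two bars are up. Add the third layer: take the two loose full-length bars (the same as those in the stack; leave the short offcut and the wide thin plate) and lay them flat across the two top bars, square to them, each directly above one of the two bottom bars. Do not shift the stack, and let go of both bars.

Things in the scene. Friction and masses are not known exactly. Their poses are not given: they have to be found in the camera images.
- blank_1: A loose bar lying flat on the bench to the left or right of the stack: solid aluminium bar, a small hole near each end, 150 long x 25 wide x 20 mm high as it lies, about 0.2 kg. Origin: centre of its underside; x along its length, y across, z up. blank_1 and blank_2 are alike and may go to either place.
- blank_2: The other loose bar: solid aluminium bar, a small hole near each end, 150 long x 25 wide x 20 mm high as it lies, about 0.2 kg. Origin: centre of its underside; x along its length, y across, z up.
- top_1: One of the top two bars: solid aluminium bar, a small hole near each end, 150 long x 25 wide x 20 mm high as it lies, about 0.2 kg. Origin: centre of its underside; x along its length, y across, z up. y points to top_2, parallel (within 5 degrees), 100 mm away. Loose on the two bottom bars, which cross below, 50 mm either side of their centres. New bars go above these, centred between top_1 and top_2.
- top_2: The other top bar of the stack: solid aluminium bar, a small hole near each end, 150 long x 25 wide x 20 mm high as it lies, about 0.2 kg. Origin: centre of its underside; x along its length, y across, z up. y points away from top_1. The stack stands on a fixed plywood board 180 x 180 x 12 mm; the stack's top is 52 mm above the bench.
Things that resemble listed ones, but are neither listed nor needed, are in the scene too. What is shaped like the blank_1 but purple or yellow is not meant. What is shaped like the blank_2 but purple is not meant.

How it is judged:
By the outcome, as a careful person would: the job done as asked, in the order asked, and still so for the second after the job is handed in, with the robot touching nothing.
It also fails if it takes over 69 s, if anything falls off the work surface, if the arm or the gripper's body presses on something with over 40 N, if the wrist force passes 120 N, or if a joint passes its speed limit or range.

## Working session

There is one attempt and no reset: what is moved stays moved. The work goes in short steps, Python scripts to look and compute and a tool call to move; the robot and the scene stay as the last step left them, time stands still between calls to the robot, and variables do not carry over. Pictures are saved under pics/ and viewed, about 8 in all and at most 12, crops included, and the job is handed in when it is done.

Besides the shell and the picture viewer there is one more tool, called as a command line: name --argument value ..., lists and objects as JSON in quotes. send_rows: Moves the arm, as the interface text tells. Its arguments: {"type":"object","properties":{"moves":{"type":"array","items":{"type":"array","items":{"type":"array","items":{"type":"number"}}}}},"required":["moves"]}

```bash
mkdir -p pics; ls; python3 - <<'E'
from rig import readout, capture, camera_model, bot, spot_in, regions_of
import cv2,numpy as np
s=readout.read_state();print(s['time_s'],s['position'],s['tcp_rot'],s['opening'])
for n in ['scene','top']:
    im=capture(n);cv2.imwrite(f'pics/{n}0.png',im)
    m=camera_model(n);print(n,m)
    for t in ['blank_1','top_1']:
        for d in spot_in(n,t): print(t,np.round(d['location'],3),round(d['p'],2))
E
```

```text
pics
0.0 [ 0.27716067 -0.55934719  0.22156572] [[ 8.96139920e-01  4.43771169e-01 -6.27333721e-04]
 [ 4.43771456e-01 -8.96137522e-01  2.10641608e-03]
 [ 3.72589441e-04 -2.16603634e-03 -9.99997585e-01]] 0.9991374890695711
scene {'camera_matrix': array([[429.73773166,   0.        , 254.70678046],
       [  0.        , 429.73773166, 197.7436902 ],
       [  0.        ,   0.        ,   1.        ]]), 'pose': array([[-6.46966701e-01, -6.34877688e-01,  4.22332107e-01,
         1.02381135e+00],
       [ 7.62517329e-01, -5.39530853e-01,  3.57034707e-01,
         3.35688221e-01],
       [ 1.18783274e-03,  5.53025117e-01,  8.33163735e-01,
         1.19711694e+00],
       [ 0.00000000e+00,  0.00000000e+00,  0.00000000e+00,
         1.00000000e+00]])}
blank_1 [0.426 0.284 0.021] 0.93
blank_1 [ 0.237 -0.356  0.018] 0.88
blank_1 [0.278 0.224 0.018] 0.85
blank_1 [ 0.396 -0.572  0.021] 0.69
blank_1 [ 0.59  -0.302  0.022] 0.65
top_1 [0.494 0.045 0.051] 0.95
top_1 [0.591 0.015 0.054] 0.8
top {'camera_matrix': array([[493.01329568,   0.        , 248.66511924],
       [  0.        , 493.01329568, 190.73690786],
       [  0.        ,   0.        ,   1.        ]]), 'pose': array([[ 1.53816079e-02,  9.92240247e-01, -1.23380300e-01,
         2.02358174e-01],
       [-9.99880527e-01,  1.50753096e-02, -3.41579095e-03,
        -1.28468880e-01],
       [-1.52928903e-03,  1.23418100e-01,  9.92353583e-01,
         1.75171007e+00],
       [ 0.00000000e+00,  0.00000000e+00,  0.00000000e+00,
         1.00000000e+00]])}
blank_1 [0.274 0.222 0.02 ] 0.73
blank_1 [ 0.585 -0.308  0.021] 0.72
blank_1 [ 0.391 -0.577  0.017] 0.66
blank_1 [0.423 0.278 0.016] 0.6
blank_1 [0.488 0.044 0.052] 0.52
top_1 [0.491 0.043 0.053] 0.75
top_1 [0.588 0.007 0.055] 0.56
top_1 [0.421 0.277 0.02 ] 0.38
```

```bash
python3 - <<'E'
import cv2
im=cv2.imread('pics/top0.png');cv2.imwrite('pics/top0b.png',cv2.resize(im,(800,600),interpolation=cv2.INTER_CUBIC))
im=cv2.imread('pics/scene0.png');cv2.imwrite('pics/scene0b.png',cv2.resize(im,(800,600),interpolation=cv2.INTER_CUBIC))
E
```

```text
(no output)
```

View pics/top0b.png

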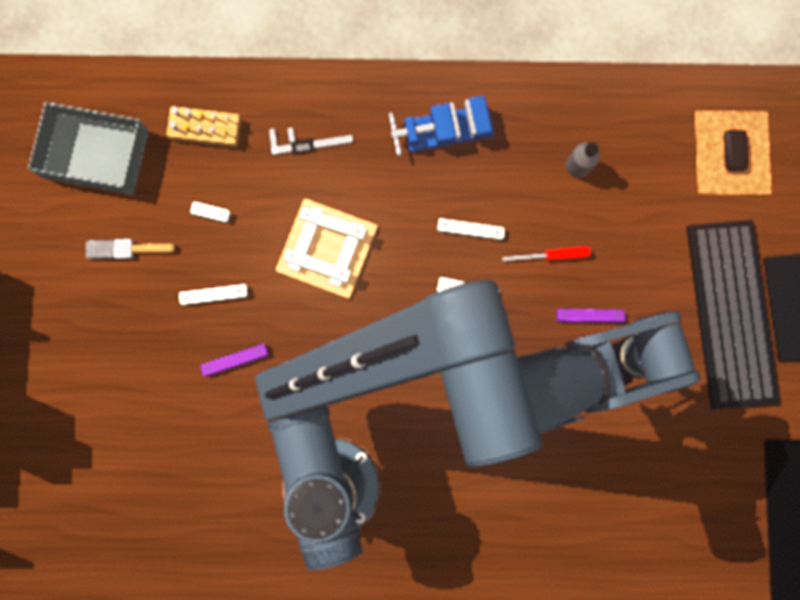

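View pics/scene0b.png

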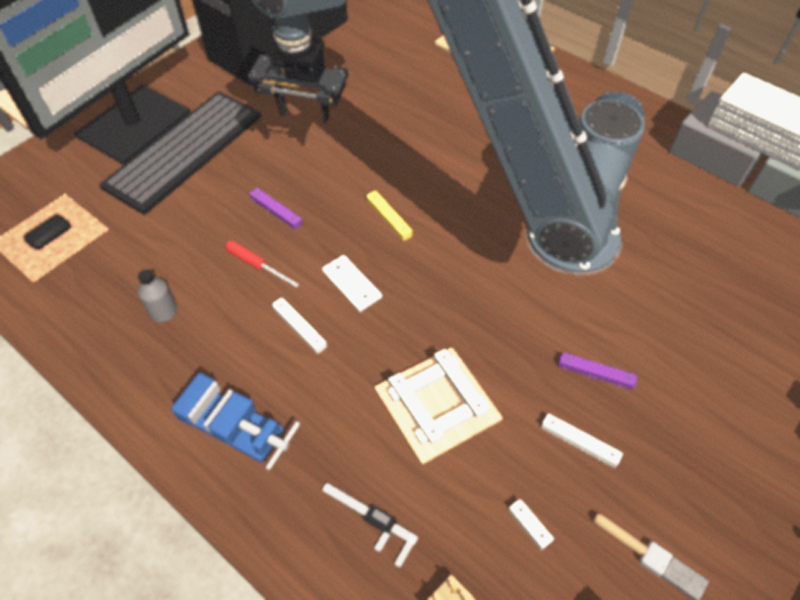

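Candidates (top picture, 800x600):
- White bar on the left (213,294) and white bar on the right (471,229): both full length, so I choose these.
- Short offcut (210,211).
- Wide plate (450,285).
- Purple bars (235,360) and (591,315).
- Yellow bar (scene picture 389,215).
- Stack bars near (327,245).

Next I measure poses from the masks.

```bash
cat > h.py <<'E'
from rig import readout, capture, camera_model, bot, spot_in, regions_of
import cv2,numpy as np
def plane(px,cam,z):
    "pixels (N,2) -> world xy on plane z"
    K,P=cam['camera_matrix'],cam['pose']
    d=np.c_[np.asarray(px,float),np.ones(len(px))]@np.linalg.inv(K).T
    d=(d*[1,-1,-1])@P[:3,:3].T
    o=P[:3,3]; return (o+d*((z-o[2])/d[:,2])[:,None])[:,:2]
def proj(p,cam):
    K,P=cam['camera_matrix'],cam['pose']
    q=((np.asarray(p,float)-P[:3,3])@P[:3,:3])*[1,-1,-1]
    q=q@K.T; return q[:,:2]/q[:,2:]
def rect(mask,cam,z):
    c=max(cv2.findContours(mask.astype(np.uint8),cv2.RETR_EXTERNAL,cv2.CHAIN_APPROX_NONE)[0],key=cv2.contourArea)[:,0]
    w=plane(c,cam,z); (x,y),(a,b),_=r=cv2.minAreaRect((w*1000).astype(np.float32))
    bx=cv2.boxPoints(r); e=[bx[1]-bx[0],bx[2]-bx[1]]; l=max(e,key=np.linalg.norm)
    return np.array([x,y]),sorted((a,b)),np.degrees(np.arctan2(l[1],l[0]))%180
def go(x,y,z,yaw):
    "total shift cm (tool axes at present) and turn about tool z to reach TCP x,y,z with tool-x at yaw (mod 180)"
    s=readout.read_state();R=np.array(s['tcp_rot']);d=np.array([x,y,z])-s['position']
    t=(yaw-np.degrees(np.arctan2(R[1,0],R[0,0]))+90)%180-90
    print('shift in tool axes cm',np.round(R.T@d*100,2),'turn z',round(-t,2),'tilt',np.round(R[:,2],4))
    c,sn=np.cos(np.radians(yaw)),np.sin(np.radians(yaw))
E
python3 - <<'E'
from h import *
for n in ['top','scene']:
    capture(n);cam=camera_model(n)
    for t,z in [('blank_1',.02),('top_1',.052)]:
        for d in regions_of(n,t):
            c,s,a=rect(d['mask'],cam,z); print(n,t,round(d['p'],2),c.round(1),np.round(s,1),round(a,1))
go(.54,.027,.30,70)
E
```

```text
top blank_1 0.88 [ 582.1 -307.6] [ 28.2 146.2] 81.2
top blank_1 0.84 [421.4 276.7] [ 27.6 150.5] 98.1
top blank_1 0.78 [ 386.3 -576. ] [ 24.8 155.4] 90.9
top blank_1 0.55 [273.9 224.1] [ 29.  153.1] 109.4
top top_1 0.83 [582.1   6.9] [ 28.2 146.5] 72.1
top top_1 0.53 [486.7  40.4] [ 26.  148.1] 70.2
scene blank_1 0.8 [283.3 224.9] [ 36. 150.] 110.4
scene blank_1 0.73 [ 590.5 -303.7] [ 28.4 154.6] 83.0
scene blank_1 0.65 [429.8 279.2] [ 31.8 148.1] 98.3
scene blank_1 0.64 [ 396.5 -572.9] [ 33.7 161.1] 89.8
scene blank_1 0.56 [ 241.9 -355.4] [ 40.7 157.9] 77.4
scene top_1 0.88 [590.2   9.5] [ 32.  156.3] 71.4
scene top_1 0.83 [494.9  42.5] [ 33.5 155.4] 69.1
shift in tool axes cm [ 49.59 -40.96  -7.74] turn z -43.66 tilt [ 0. -0. -1.]
```

```bash
python3 - <<'E'
from h import *
go(.587,-.305,.2,82)
s=readout.read_state();print(s['time_s']);c=camera_model('wrist');print(c['pose'].round(3),c['camera_matrix'].round(0))
E
```

```text
shift in tool axes cm [39.06 -9.12  2.26] turn z -55.66 tilt [ 0. -0. -1.]
0.6
[[ 0.444  0.855  0.267  0.35 ]
 [-0.896  0.423  0.133 -0.524]
 [ 0.    -0.299  0.954  0.385]
 [ 0.     0.     0.     1.   ]] [[273.   0. 255.]
 [  0. 273. 190.]
 [  0.   0.   1.]]
```

send_rows --moves '[[[0,0,0,4.5,-1.0,0,1],[0,0,0,4.5,-1.0,0,1],[0,0,0,4.5,-1.0,0,1],[0,0,0,4.5,-1.0,0,1],[0,0,0,4.5,-1.0,0,1]]]'

```text
time_s: 1.1
position: [0.4581, -0.4142, 0.2227]
tcp_rot: [[0.896, 0.443, 0.0], [0.443, -0.896, -0.0], [0.0, 0.0, -1.0]]
force: [-0.0, -0.3, -1.1]
opening: 1.001
```

send_rows --moves '[[[0,0,0,4.5,-1.0,0,1],[0,0,0,4.0,-1.0,0,1],[0,0,0,4.0,-1.0,0,1],[0,0,0,4.0,-1.0,0,1],[0,0,-8,0,0,0,1]]]'

```text
time_s: 1.6
position: [0.5908, -0.3021, 0.2226]
tcp_rot: [[0.821, 0.571, 0.003], [0.571, -0.821, 0.001], [0.003, 0.001, -1.0]]
force: [-0.3, 0.4, 0.2]
opening: 1.005
```

send_rows --moves '[[[0,0,-8,0,0,0,1],[0,0,-8,0,0,0,1],[0,0,-8,0,0,0,1],[0,0,-8,0,0,0,1],[0,0,-8,0,0,0,1]]]'

```text
time_s: 2.1
position: [0.587, -0.3062, 0.2225]
tcp_rot: [[0.264, 0.964, -0.0], [0.964, -0.264, 0.0], [0.0, -0.0, -1.0]]
force: [0.3, 0.1, -0.5]
opening: 1.001
```

send_rows --moves '[[[0,0,-7.7,0,0,0,1],[0,0,0,0,0,0,1],[0,0,0,0,0,0,1],[0,0,0,0,0,0,1],[0,0,0,0,0,0,1]]]'

```text
time_s: 2.6
position: [0.5869, -0.3063, 0.2225]
tcp_rot: [[0.14, 0.99, -0.0], [0.99, -0.14, 0.0], [0.0, -0.0, -1.0]]
force: [-0.7, -1.1, 0.7]
opening: 1.0
```

```bash
cat > look.py <<'E'
import sys
from h import *
t,z,name=sys.argv[1],float(sys.argv[2]),sys.argv[3]
cam=camera_model('wrist');im=capture('wrist')
s=readout.read_state();print(s['time_s'],np.round(s['position'],4),np.round(s['force'],1),round(s['opening'],3))
for d in regions_of('wrist',t):
    c,sz,a=rect(d['mask'],cam,z); print(t,round(d['p'],2),c.round(1),np.round(sz,1),round(a,1))
for d in spot_in('wrist',t): print('spot',np.round(d['location'],3),round(d['p'],2))
cv2.imwrite(f'pics/{name}.png',im)
E
python3 look.py blank_1 .02 w1; python3 -c "
from h import *
go(.587,-.305,.2,82)"
```

```text
2.65 [ 0.5869 -0.3063  0.2225] [-0.  -0.3 -0.6] 1.001
blank_1 0.78 [ 584.7 -304.6] [ 27.4 150. ] 83.0
blank_1 0.68 [ 396.6 -524.2] [33.6 49.8] 81.9
blank_1 0.58 [ 250.3 -323.2] [40.7 85.4] 74.4
spot [ 0.586 -0.302  0.02 ] 0.97
spot [ 0.251 -0.322  0.02 ] 0.96
spot [ 0.403 -0.537  0.022] 0.89
shift in tool axes cm [ 0.13 -0.01  2.26] turn z 0.01 tilt [ 0.  0. -1.]
```

View pics/w1.png

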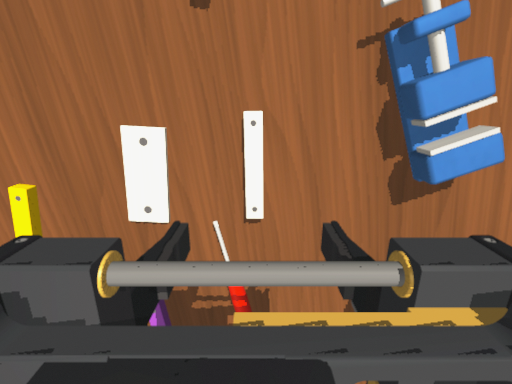

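The wrist picture shows the full-length white bar at (253,165) with a hole at each end, between the fingers. The wide plate (146,173), the yellow bar (25,205) and the vise stay clear. I'll grasp it.

send_rows --moves '[[[0,0,-1,0.2,0.2,4.5,1],[0,0,0,0,0,4.5,1],[0,0,0,0,0,4.5,1],[0,0,0,0,0,4.0,1],[0,0,0,0,0,1.7,1]]]'

```text
time_s: 3.25
position: [0.5868, -0.3029, 0.0264]
tcp_rot: [[0.121, 0.993, -0.006], [0.993, -0.121, 0.004], [0.004, -0.006, -1.0]]
force: [-0.3, 0.1, -0.2]
opening: 1.004
```

```bash
python3 -c "
from h import *
go(.585,-.304,.005,83)"
```

```text
shift in tool axes cm [-0.14 -0.15  2.14] turn z 0.03 tilt [-0.0059  0.0044 -1.    ]
```

send_rows --moves '[[[0,0,0,-0.1,-0.1,1.0,1],[0,0,0,0,0,0.5,1],[0,0,0,0,0,0,1],[0,0,0,0,0,0,1],[0,0,0,0,0,0,1]]]'

```text
time_s: 3.75
position: [0.5891, -0.3062, 0.0174]
tcp_rot: [[0.121, 0.993, 0.003], [0.993, -0.121, -0.002], [-0.002, 0.003, -1.0]]
force: [-1.0, 0.4, -0.1]
opening: 0.997
```

send_rows --moves '[[[0,0,0,0.2,-0.4,0.6,1],[0,0,0,0,0,0.6,1],[0,0,0,0,0,0,1],[0,0,0,0,0,0,-1],[0,0,0,0,0,0,-1]]]'

```text
time_s: 4.25
position: [0.5844, -0.3031, 0.0035]
tcp_rot: [[0.121, 0.993, 0.0], [0.993, -0.121, 0.0], [0.0, 0.0, -1.0]]
force: [0.4, 0.1, -0.9]
opening: 0.895
```

send_rows --moves '[[[0,0,0,0,0,0,-1],[0,0,0,0,0,0,-1],[0,0,0,0,0,0,-1],[0,0,0,0,0,0,-1],[0,0,0,0,0,0,-1]]]'

```text
time_s: 4.75
position: [0.5844, -0.303, 0.0036]
tcp_rot: [[0.121, 0.993, -0.0], [0.993, -0.121, 0.0], [0.0, -0.0, -1.0]]
force: [0.7, 0.2, -0.3]
opening: 0.445
```

send_rows --moves '[[[0,0,0,0,0,0,-1],[0,0,0,0,0,0,-1],[0,0,0,0,0,0,-1],[0,0,0,0,0,-1,-1],[0,0,0,0,0,-3,-1]]]'

```text
time_s: 5.25
position: [0.5817, -0.3012, 0.041]
tcp_rot: [[0.121, 0.993, -0.007], [0.993, -0.121, 0.005], [0.004, -0.007, -1.0]]
force: [0.6, 0.3, -1.4]
opening: 0.285
```

send_rows --moves '[[[0,0,0,0,0,-4,-1],[0,0,0,0,0,-4,-1],[0,0,0,0,0,-4,-1],[0,0,0,0,0,-4,-1],[0,0,-8,0,0,-2,-1]]]'

```text
time_s: 5.75
position: [0.5855, -0.3038, 0.2284]
tcp_rot: [[-0.022, 1.0, 0.005], [1.0, 0.022, -0.004], [-0.004, 0.005, -1.0]]
force: [0.4, -1.5, -1.5]
opening: 0.282
```

send_rows --moves '[[[0,0,-8,0,0,0,-1],[0,0,-8,0,0,0,-1],[0,0,-8,0,0,0,-1],[0,0,-8,0,0,0,-1],[0,0,-8,0,0,0,-1]]]'

```text
time_s: 6.25
position: [0.5837, -0.3026, 0.2238]
tcp_rot: [[-0.661, 0.75, -0.001], [0.75, 0.661, 0.001], [0.001, -0.0, -1.0]]
force: [-0.2, 0.1, -2.7]
opening: 0.282
```

send_rows --moves '[[[0,0,-8,0,0,0,-1],[0,0,-8,0,0,0,-1],[0,0,-8,0,0,0,-1],[0,0,-5.5,0,0,0,-1],[0,0,0,0,0,0,-1]]]'

```text
time_s: 6.75
position: [0.5838, -0.3027, 0.2237]
tcp_rot: [[-0.943, 0.333, -0.001], [0.333, 0.943, 0.0], [0.001, 0.0, -1.0]]
force: [0.3, -0.3, -2.2]
opening: 0.281
```

```bash
python3 -c "
from h import *
go(.5215,-.0224,.22,160.8)"
```

```text
shift in tool axes cm [15.22 24.35  0.39] turn z -0.27 tilt [-8.e-04  5.e-04 -1.e+00]
```

send_rows --moves '[[[0,0,0,3.0,2.9,0,-1],[0,0,0,3.0,2.9,0,-1],[0,0,0,3.0,2.9,0,-1],[0,0,0,3.0,2.9,0,-1],[0,0,0,3.2,2.8,0,-1]]]'

```text
time_s: 7.25
position: [0.488, -0.1152, 0.2239]
tcp_rot: [[-0.942, 0.336, 0.001], [0.336, 0.942, 0.0], [-0.0, 0.0, -1.0]]
force: [0.8, 0.5, -1.4]
opening: 0.283
```

send_rows --moves '[[[0,0,0,0,0,0,-1],[0,0,0,0,0,0,-1],[0,0,0,0,0,0,-1],[0,0,0,0,0,0,-1],[0,0,0,0,0,0,-1]]]'

```text
time_s: 7.75
position: [0.4896, -0.1176, 0.2235]
tcp_rot: [[-0.942, 0.335, 0.0], [0.335, 0.942, -0.0], [-0.0, -0.0, -1.0]]
force: [1.0, 0.6, -1.4]
opening: 0.286
```

```bash
python3 look.py top_1 .052 w2
```

```text
7.8 [ 0.4894 -0.1175  0.2234] [ 0.2 -0.6 -1.9] 0.283
top_1 0.8 [487.  40.] [ 25.9 153.3] 70.4
top_1 0.77 [581.3   7.6] [ 32.2 154.6] 71.8
spot [0.486 0.038 0.054] 0.94
spot [0.586 0.009 0.055] 0.71
```

View pics/w2.png

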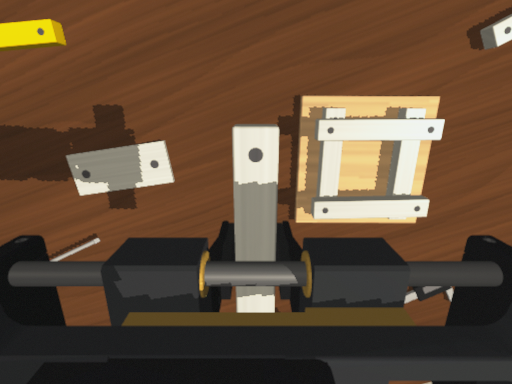

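```bash
python3 - <<'E'
from h import *
cam=camera_model('wrist'); im=cv2.imread('pics/w2.png'); g=cv2.cvtColor(im,cv2.COLOR_BGR2GRAY)
def hole(u,v,r=7):
    p=g[v-r:v+r+1,u-r:u+r+1].astype(float); w=np.clip(120-p,0,None)
    yy,xx=np.mgrid[-r:r+1,-r:r+1]; w[(xx**2+yy**2)>r*r]=0; return [u+(w*xx).sum()/w.sum(),v+(w*yy).sum()/w.sum()]
H=np.array([hole(331,130),hole(431,129),hole(325,210),hole(417,209)]);print(H.round(1))
W=plane(H,cam,.052)*1000;print(W.round(1))
for a,b in [(0,1),(2,3)]:
    d=W[b]-W[a];print('centre',(W[a]+W[b])/2,'sep',np.linalg.norm(d),'yaw',np.degrees(np.arctan2(d[1],d[0])))
C=W.mean(0);print('C',C)
s=readout.read_state();R=np.array(s['tcp_rot'])[:2,:2];p=np.array(s['position'])
b=plane([hole(256,155,10),[233.5,126],[278,126],[234,180],[277.5,180]],cam,p[2]+.0165)
print('held: hole, corners, sides in tool xy mm',((b-p[:2])@R*1000).round(1))
E
```

```text
[[330.1 130.1]
 [430.2 129.4]
 [324.6 210.4]
 [416.6 208.4]]
[[468.  -14.7]
 [507.3  98.7]
 [565.9 -48.1]
 [603.6  66.4]]
centre [487.65307948  41.98501245] sep 120.06946604142256 yaw 70.88152213538234
centre [584.76135896   9.17304029] sep 120.48866703123261 yaw 71.80304610275418
C [536.20721922  25.57902637]
held: hole, corners, sides in tool xy mm [[ 58.   -0.7]
 [ 73.1 -12. ]
 [ 73.1  11.3]
 [ 43.9 -12.4]
 [ 43.8  11.8]]
```

```bash
python3 -c "
from h import *
go(.5183,-.0212,.0572,161.3)"
```

```text
shift in tool axes cm [ 0.46 10.02 16.62] turn z -0.81 tilt [-1.e-04  0.e+00 -1.e+00]
```

send_rows --moves '[[[0,0,-0.8,0.3,3.0,1,-1],[0,0,0,0.2,4.0,2,-1],[0,0,0,0,3.0,3,-1],[0,0,0,0,0,3,-1],[0,0,0,0,0,2,-1]]]'

```text
time_s: 8.4
position: [0.5162, -0.0192, 0.1117]
tcp_rot: [[-0.948, 0.318, -0.002], [0.318, 0.948, 0.001], [0.002, -0.0, -1.0]]
force: [-0.5, -0.3, -2.4]
opening: 0.288
```

send_rows --moves '[[[0,0,0,0,0,2,-1],[0,0,0,0,0,1,-1],[0,0,0,0,0,0,-1],[0,0,0,0,0,0,-1],[0,0,0,0,0,0,-1]]]'

```text
time_s: 8.9
position: [0.5175, -0.0207, 0.0845]
tcp_rot: [[-0.947, 0.32, 0.002], [0.32, 0.947, -0.001], [-0.002, 0.0, -1.0]]
force: [0.8, -0.3, -2.5]
opening: 0.284
```

```bash
python3 look.py top_1 .052 w3;python3 -c "
from h import *
go(.5183,-.0212,.0572,161.3)"
```

```text
8.95 [ 0.5175 -0.0207  0.0846] [-0.4 -0.2 -1. ] 0.285
top_1 0.65 [493.3  61.7] [ 27.6 108.1] 71.3
spot [0.492 0.055 0.054] 0.62
spot [0.437 0.207 0.012] 0.17
shift in tool axes cm [-0.11 -0.02  2.73] turn z 0.03 tilt [ 1.9e-03 -5.0e-04 -1.0e+00]
```

View pics/w3.png

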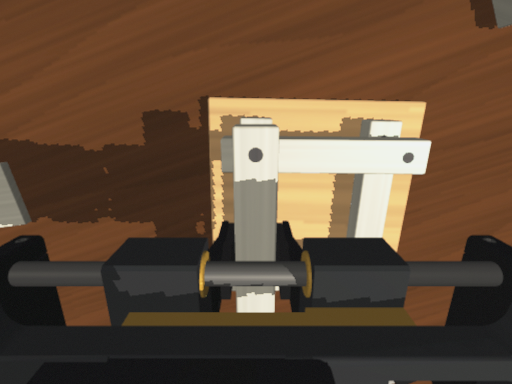

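```bash
python3 - <<'E'
from h import *
cam=camera_model('wrist');s=readout.read_state();R=np.array(s['tcp_rot'])[:2,:2];p=np.array(s['position'])
f=lambda px,z:((plane(px,cam,z)-p[:2])@R*1000).round(1)
print('bottom near end',f([[241,119],[271,119],[368,122],[400,122]],.032))
print('top hole/edges',f([[408,157],[221,138],[428,140]],.052))
E
```

```text
bottom near end [[ 73.  -11.4]
 [ 73.   11.5]
 [ 70.8  85.9]
 [ 70.8 110.4]]
top hole/edges [[ 47.5 109.8]
 [ 61.1 -24.7]
 [ 59.7 121.9]]
```

send_rows --moves '[[[0,0,0,-0.1,0,0.8,-1],[0,0,0,0,0,0.8,-1],[0,0,0,0,0,0.6,-1],[0,0,0,0,0,0.4,-1],[0,0,0,0,0,0,-1]]]'

```text
time_s: 9.55
position: [0.517, -0.0206, 0.0566]
tcp_rot: [[-0.947, 0.32, -0.002], [0.32, 0.947, 0.001], [0.002, -0.0, -1.0]]
force: [0.0, -0.1, -1.7]
opening: 0.284
```

send_rows --moves '[[[0,0,0,0,0,0.1,-1],[0,0,0,0,0,0,-1],[0,0,0,0,0,0,-1],[0,0,0,0,0,0,-1],[0,0,0,0,0,0,-1]]]'

```text
time_s: 10.05
position: [0.5177, -0.0207, 0.0567]
tcp_rot: [[-0.947, 0.32, 0.0], [0.32, 0.947, -0.0], [-0.0, 0.0, -1.0]]
force: [1.0, 0.0, -1.8]
opening: 0.282
```

send_rows --moves '[[[0,0,0,0,0,0.08,-1],[0,0,0,0,0,0,-1],[0,0,0,0,0,0,-1],[0,0,0,0,0,0,-1],[0,0,0,0,0,0,-1]]]'

```text
time_s: 10.55
position: [0.5176, -0.0207, 0.0557]
tcp_rot: [[-0.947, 0.32, -0.0], [0.32, 0.947, 0.0], [0.0, -0.0, -1.0]]
force: [0.4, 0.5, -0.8]
opening: 0.287
```

send_rows --moves '[[[0,0,0,0,0,0.04,-1],[0,0,0,0,0,0,-0.3],[0,0,0,0,0,0,-0.3],[0,0,0,0,0,0,-0.2],[0,0,0,0,0,0,-0.1]]]'

```text
time_s: 11.05
position: [0.5177, -0.0207, 0.0554]
tcp_rot: [[-0.947, 0.32, 0.0], [0.32, 0.947, -0.0], [-0.0, 0.0, -1.0]]
force: [-0.4, -0.6, 0.3]
opening: 0.417
```

send_rows --moves '[[[0,0,0,0,0,0,0.2],[0,0,0,0,0,0,0.4],[0,0,0,0,0,0,0.4],[0,0,0,0,0,0,0.4],[0,0,0,0,0,0,0.4]]]'

```text
time_s: 11.55
position: [0.5176, -0.0207, 0.0553]
tcp_rot: [[-0.947, 0.32, 0.0], [0.32, 0.947, 0.0], [0.0, 0.0, -1.0]]
force: [-0.4, -1.0, -0.7]
opening: 0.69
```

send_rows --moves '[[[0,0,0,0,0,-1,0.4],[0,0,0,0,0,-3,0.4],[0,0,0,0,0,-4,0.4],[0,0,0,0,0,-4,1],[0,0,0,0,0,-4,1]]]'

```text
time_s: 12.05
position: [0.5172, -0.0206, 0.2176]
tcp_rot: [[-0.947, 0.32, 0.0], [0.32, 0.947, -0.0], [-0.0, 0.0, -1.0]]
force: [0.8, -0.0, 0.2]
opening: 0.805
```

```bash
python3 -c "
from h import *
go(.426,.278,.22,98.2)"
```

```text
shift in tool axes cm [18.19 25.37 -0.25] turn z 63.14 tilt [ 2.e-04 -0.e+00 -1.e+00]
```

send_rows --moves '[[[0,0,0,2.6,3.6,0,1],[0,0,0,2.6,3.6,0,1],[0,0,0,2.6,3.6,0,1],[0,0,0,2.6,3.6,0,1],[0,0,0,2.6,3.6,0,1]]]'

```text
time_s: 12.55
position: [0.4512, 0.1929, 0.2162]
tcp_rot: [[-0.947, 0.32, 0.001], [0.32, 0.947, 0.0], [-0.001, 0.001, -1.0]]
force: [0.3, 0.6, -0.4]
opening: 0.993
```

send_rows --moves '[[[0,0,0,2.6,3.7,0,1],[0,0,0,2.6,3.7,0,1],[0,0,8,0,0,0,1],[0,0,8,0,0,0,1],[0,0,8,0,0,0,1]]]'

```text
time_s: 13.05
position: [0.4257, 0.2788, 0.216]
tcp_rot: [[-0.733, 0.68, 0.0], [0.68, 0.733, 0.0], [-0.0, 0.0, -1.0]]
force: [0.5, -0.8, 0.1]
opening: 0.997
```

send_rows --moves '[[[0,0,8,0,0,0,1],[0,0,8,0,0,0,1],[0,0,8,0,0,0,1],[0,0,8,0,0,0,1],[0,0,7,0,0,0,1]]]'

```text
time_s: 13.55
position: [0.4261, 0.2781, 0.216]
tcp_rot: [[-0.14, 0.99, 0.0], [0.99, 0.14, 0.0], [0.0, 0.0, -1.0]]
force: [0.2, -1.0, -0.1]
opening: 0.997
```

send_rows --moves '[[[0,0,0,0,0,0,1],[0,0,0,0,0,0,1],[0,0,0,0,0,0,1],[0,0,0,0,0,0,1],[0,0,0,0,0,0,1]]]'

```text
time_s: 14.05
position: [0.4264, 0.2782, 0.2154]
tcp_rot: [[-0.146, 0.989, -0.0], [0.989, 0.146, 0.0], [0.0, -0.0, -1.0]]
force: [0.3, 0.6, 0.5]
opening: 1.0
```

```bash
python3 look.py blank_1 .02 w4;python3 -c "
from h import *
go(.426,.278,.22,98.2)"
```

```text
14.1 [0.4264 0.2782 0.2153] [-0.   0.6  0.3] 1.003
blank_1 0.71 [278.9 228. ] [ 32.4 148. ] 110.0
blank_1 0.57 [423.5 280.5] [ 24.5 148.7] 97.7
spot [0.28  0.233 0.018] 0.9
spot [0.426 0.29  0.023] 0.6
shift in tool axes cm [-0.01 -0.04 -0.47] turn z 0.16 tilt [-1.e-04 -0.e+00 -1.e+00]
```

View pics/w4.png

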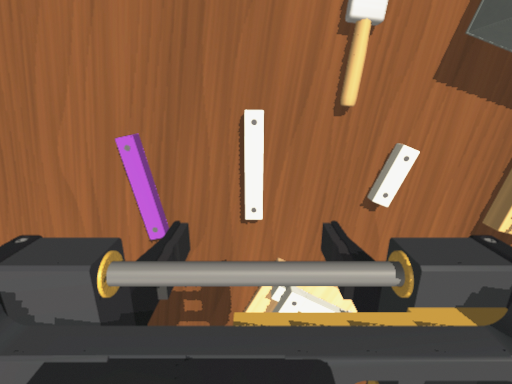

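The white bar (254,165) is full length with a hole at each end. The purple bar (142,187) and the offcut (394,177) are clear of the fingers.

send_rows --moves '[[[0,0,0.5,0.3,-0.2,4.0,1],[0,0,0,0,0,4.0,1],[0,0,0,0,0,4.0,1],[0,0,0,0,0,4.0,1],[0,0,0,0,0,2.5,1]]]'

```text
time_s: 14.7
position: [0.423, 0.2804, 0.0279]
tcp_rot: [[-0.137, 0.991, -0.003], [0.991, 0.137, -0.001], [-0.001, -0.003, -1.0]]
force: [0.2, -0.4, 0.6]
opening: 1.0
```

send_rows --moves '[[[0,0,0,0,0,1.0,1],[0,0,0,0,0,0.5,1],[0,0,0,0,0,0,1],[0,0,0,0,0,0,1],[0,0,0,0,0,0,1]]]'

```text
time_s: 15.2
position: [0.4249, 0.2813, 0.0166]
tcp_rot: [[-0.137, 0.991, 0.003], [0.991, 0.137, 0.001], [0.001, 0.003, -1.0]]
force: [-0.3, 0.4, 0.8]
opening: 1.0
```

```bash
python3 -c "
from h import *
go(.424,.2805,.0036,97.8)"
```

```text
shift in tool axes cm [-0.06 -0.1   1.3 ] turn z 0.05 tilt [ 0.0026  0.001  -1.    ]
```

send_rows --moves '[[[0,0,0,-0.1,-0.1,0.8,1],[0,0,0,0,0,0.5,1],[0,0,0,0,0,0,-1],[0,0,0,0,0,0,-1],[0,0,0,0,0,0,-1]]]'

```text
time_s: 15.7
position: [0.4231, 0.2797, 0.0023]
tcp_rot: [[-0.136, 0.991, -0.0], [0.991, 0.136, -0.0], [-0.0, -0.0, -1.0]]
force: [0.0, -0.4, -0.1]
opening: 0.813
```

send_rows --moves '[[[0,0,0,0,0,0,-1],[0,0,0,0,0,0,-1],[0,0,0,0,0,0,-1],[0,0,0,0,0,0,-1],[0,0,0,0,0,0,-1]]]'

```text
time_s: 16.2
position: [0.4232, 0.2797, 0.0024]
tcp_rot: [[-0.136, 0.991, 0.0], [0.991, 0.136, 0.0], [0.0, 0.0, -1.0]]
force: [0.3, 0.7, 0.5]
opening: 0.353
```

send_rows --moves '[[[0,0,0,0,0,0,-1],[0,0,0,0,0,0,-1],[0,0,0,0,0,0,-1],[0,0,0,0,0,0,-1],[0,0,0,0,0,0,-1]]]'

```text
time_s: 16.7
position: [0.4233, 0.2798, 0.0024]
tcp_rot: [[-0.136, 0.991, 0.0], [0.991, 0.136, 0.0], [0.0, 0.0, -1.0]]
force: [0.8, 0.2, -0.5]
opening: 0.283
```

send_rows --moves '[[[0,0,0,0,0,-1,-1],[0,0,0,0,0,-3,-1],[0,0,0,0,0,-5,-1],[0,0,0,0,0,-5,-1],[0,0,0,0,0,-5,-1]]]'

```text
time_s: 17.2
position: [0.4218, 0.2792, 0.1943]
tcp_rot: [[-0.136, 0.991, -0.002], [0.991, 0.136, -0.001], [-0.0, -0.002, -1.0]]
force: [1.1, 0.4, -3.0]
opening: 0.284
```

send_rows --moves '[[[0,0,-8,0,0,-2,-1],[0,0,-8,0,0,0,-1],[0,0,-8,0,0,0,-1],[0,0,-8,0,0,0,-1],[0,0,-8,0,0,0,-1]]]'

```text
time_s: 17.7
position: [0.4219, 0.2793, 0.2126]
tcp_rot: [[-0.745, 0.667, -0.001], [0.667, 0.745, -0.0], [0.001, -0.001, -1.0]]
force: [0.3, 0.5, -2.5]
opening: 0.288
```

send_rows --moves '[[[0,0,-8,0,0,0,-1],[0,0,-8,0,0,0,-1],[0,0,-7.5,0,0,0,-1],[0,0,0,0,0,0,-1],[0,0,0,0,0,0,-1]]]'

```text
time_s: 18.2
position: [0.4225, 0.2795, 0.2124]
tcp_rot: [[-0.947, 0.322, -0.001], [0.322, 0.947, -0.0], [0.001, -0.001, -1.0]]
force: [-0.5, -0.5, -1.1]
opening: 0.285
```

```bash
python3 -c "
from h import *
go(.5522,.073,.22,161.3)"
```

```text
shift in tool axes cm [-18.94 -15.36  -0.77] turn z -0.11 tilt [-9.e-04 -3.e-04 -1.e+00]
```

send_rows --moves '[[[0,0,0,-3.8,-1.1,0,-1],[0,0,0,-3.8,-1.1,0,-1],[0,0,0,-3.8,-1.1,0,-1],[0,0,0,-3.8,-1.1,0,-1],[0,0,0,-3.7,-1.1,0,-1]]]'

```text
time_s: 18.7
position: [0.5855, 0.1661, 0.2122]
tcp_rot: [[-0.947, 0.322, -0.001], [0.322, 0.947, 0.0], [0.001, -0.0, -1.0]]
force: [0.8, 1.2, -2.2]
opening: 0.283
```

send_rows --moves '[[[0,0,0,0,0,0,-1],[0,0,0,0,0,0,-1],[0,0,0,0,0,0,-1],[0,0,0,0,0,0,-1],[0,0,0,0,0,0,-1]]]'

```text
time_s: 19.2
position: [0.5837, 0.168, 0.2125]
tcp_rot: [[-0.948, 0.319, -0.0], [0.319, 0.948, 0.0], [0.0, -0.0, -1.0]]
force: [-0.7, 0.6, -2.5]
opening: 0.287
```

```bash
python3 look.py top_1 .052 w5
```

```text
19.25 [0.5839 0.1679 0.2125] [ 0.4  0.2 -1.6] 0.283
top_1 0.7 [493.8  61.5] [ 26.  117.5] 70.4
top_1 0.69 [587.6  29.5] [ 30.4 117.5] 72.2
spot [0.495 0.061 0.052] 0.75
spot [0.593 0.029 0.054] 0.61
```

View pics/w5.png

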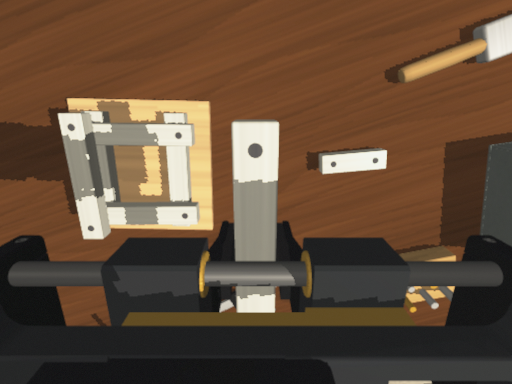

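The placed bar lies across both top bars, with holes at (71,127) and (91,228). The free ends of the top bars show holes at (179,135) and (185,215). I'll check the numbers.

```bash
python3 - <<'E'
from h import *
cam=camera_model('wrist'); im=cv2.imread('pics/w5.png'); g=cv2.cvtColor(im,cv2.COLOR_BGR2GRAY)
def hole(u,v,r=6):
    p=g[v-r:v+r+1,u-r:u+r+1].astype(float); w=np.clip(70-p,0,None)
    yy,xx=np.mgrid[-r:r+1,-r:r+1]; w[(xx**2+yy**2)>r*r]=0; return [u+(w*xx).sum()/w.sum(),v+(w*yy).sum()/w.sum()]
B=plane([hole(71,127),hole(91,228)],cam,.072)*1000; T=plane([hole(179,135),hole(185,215)],cam,.052)*1000
d=B[0]-B[1];print('placed',B.mean(0),np.linalg.norm(d),np.degrees(np.arctan2(d[1],d[0])))
print('top holes now',T,'before [507.3 98.7] [603.6 66.4]')
s=readout.read_state();R=np.array(s['tcp_rot'])[:2,:2];p=np.array(s['position'])
b=plane([hole(256,151,9),[233,122],[278,122],[234,180],[277.5,180]],cam,p[2]+.0176)
f=lambda b:((b-p[:2])@R*1000).round(1)
print('held',f(b))
print('bottom bar end/edges tool',f(plane([[166,113],[187,113],[167,170],[190,170]],cam,.032)))
E
```

```text
placed [nan nan] nan nan
top holes now [[nan nan]
 [nan nan]] before [507.3 98.7] [603.6 66.4]
held [[  nan   nan]
 [ 75.2 -12.1]
 [ 75.2  11.2]
 [ 44.2 -12.3]
 [ 44.1  11.7]]
bottom bar end/edges tool [[  73.6 -108.4]
 [  73.6  -83. ]
 [   2.9 -114. ]
 [   2.9  -84.4]]<stdin>:5: RuntimeWarning: invalid value encountered in scalar divide
```

```bash
python3 - <<'E'
from h import *
cam=camera_model('wrist'); im=cv2.imread('pics/w5.png'); g=cv2.cvtColor(im,cv2.COLOR_BGR2GRAY)
def hole(u,v,r=5):
    p=g[v-r:v+r+1,u-r:u+r+1].astype(float); w=np.clip((p.min()+np.median(p))/2-p,0,None)
    yy,xx=np.mgrid[-r:r+1,-r:r+1]; w[(xx**2+yy**2)>r*r]=0; return [u+(w*xx).sum()/w.sum(),v+(w*yy).sum()/w.sum()]
h=[hole(71,127),hole(91,228),hole(179,135),hole(185,215),hole(256,151,9)];print(np.round(h,1))
B=plane(h[:2],cam,.072)*1000; T=plane(h[2:4],cam,.052)*1000
d=B[0]-B[1];print('placed',B.mean(0),np.linalg.norm(d),np.degrees(np.arctan2(d[1],d[0])))
print('top holes now',T,'before [507.3 98.7] [603.6 66.4]')
s=readout.read_state();R=np.array(s['tcp_rot'])[:2,:2];p=np.array(s['position'])
print('held hole',((plane(h[4:],cam,p[2]+.0176)-p[:2])@R*1000).round(1))
E
```

```text
[[ 70.6 126.9]
 [ 90.4 228. ]
 [177.9 135.1]
 [184.4 215.5]
 [254.8 150.2]]
placed [519.91556216 -22.73745105] 120.34278685625974 161.18117155270838
top holes now [[508.4774856   97.54130494]
 [604.4595446   64.86113311]] before [507.3 98.7] [603.6 66.4]
held hole [[60.6 -0.8]]
```

```bash
python3 -c "
from h import *
go(.5529,.0736,.083,161.3)"
```

```text
shift in tool axes cm [-0.03 -9.92 12.95] turn z 0.09 tilt [ 1.e-04 -0.e+00 -1.e+00]
```

send_rows --moves '[[[0,0,0,0,-3.3,0,-1],[0,0,0,0,-3.3,1,-1],[0,0,0,0,-3.3,2,-1],[0,0,0,0,0,3,-1],[0,0,0,0,0,3,-1]]]'

```text
time_s: 19.85
position: [0.5534, 0.0724, 0.1224]
tcp_rot: [[-0.947, 0.322, 0.002], [0.322, 0.947, -0.0], [-0.002, 0.001, -1.0]]
force: [0.4, 0.8, -2.2]
opening: 0.281
```

send_rows --moves '[[[0,0,0,0,0,2.5,-1],[0,0,0,0,0,1.5,-1],[0,0,0,0,0,0,-1],[0,0,0,0,0,0,-1],[0,0,0,0,0,0,-1]]]'

```text
time_s: 20.35
position: [0.554, 0.0734, 0.0835]
tcp_rot: [[-0.948, 0.32, 0.003], [0.32, 0.948, -0.0], [-0.003, 0.001, -1.0]]
force: [0.4, -0.1, -1.8]
opening: 0.284
```

```bash
python3 look.py top_1 .052 w6;python3 -c "
from h import *
go(.5529,.0736,.0545,161.3)"
```

```text
20.4 [0.554  0.0734 0.0836] [-0.6 -0.1 -1.7] 0.284
top_1 0.62 [486.5  40.7] [26.4 72.3] 71.3
spot [0.484 0.041 0.053] 0.94
shift in tool axes cm [ 0.09 -0.01  2.9 ] turn z 0.06 tilt [ 2.3e-03 -2.0e-04 -1.0e+00]
```

View pics/w6.png

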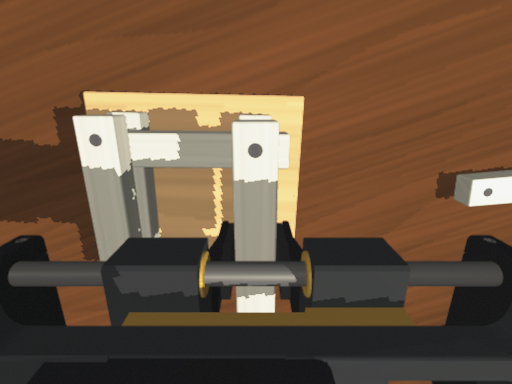

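The bar is centred over the bottom bar's end (240–270,117), and the top bar's overhang (289) mirrors the first side. Lowering now.

send_rows --moves '[[[0,0,0,0.1,0,0.8,-1],[0,0,0,0,0,0.8,-1],[0,0,0,0,0,0.7,-1],[0,0,0,0,0,0.4,-1],[0,0,0,0,0,0,-1]]]'

```text
time_s: 21.0
position: [0.5517, 0.0737, 0.0547]
tcp_rot: [[-0.947, 0.32, -0.001], [0.32, 0.947, 0.0], [0.001, -0.0, -1.0]]
force: [-0.2, -0.5, -2.4]
opening: 0.286
```

send_rows --moves '[[[0,0,0,0,0,0,-1],[0,0,0,0,0,0,-1],[0,0,0,0,0,0,-1],[0,0,0,0,0,0,-1],[0,0,0,0,0,0,-1]]]'

```text
time_s: 21.5
position: [0.5521, 0.0737, 0.0554]
tcp_rot: [[-0.947, 0.32, 0.0], [0.32, 0.947, -0.0], [-0.0, 0.0, -1.0]]
force: [0.1, 0.7, -2.6]
opening: 0.285
```

send_rows --moves '[[[0,0,0,0,0,0.08,-1],[0,0,0,0,0,0,-1],[0,0,0,0,0,0,-1],[0,0,0,0,0,0.03,-1],[0,0,0,0,0,0,-1]]]'

```text
time_s: 22.0
position: [0.552, 0.0737, 0.0544]
tcp_rot: [[-0.947, 0.32, 0.0], [0.32, 0.947, -0.0], [-0.0, 0.0, -1.0]]
force: [0.5, 0.3, -0.7]
opening: 0.284
```

send_rows --moves '[[[0,0,0,0,0,0,-0.3],[0,0,0,0,0,0,-0.3],[0,0,0,0,0,0,-0.2],[0,0,0,0,0,0,-0.1],[0,0,0,0,0,0,0.2]]]'

```text
time_s: 22.5
position: [0.5521, 0.0737, 0.0543]
tcp_rot: [[-0.947, 0.32, 0.0], [0.32, 0.947, -0.0], [-0.0, 0.0, -1.0]]
force: [-0.2, 0.0, 0.1]
opening: 0.473
```

send_rows --moves '[[[0,0,0,0,0,0,0.3],[0,0,0,0,0,0,0.3],[0,0,0,0,0,-1,0.3],[0,0,0,0,0,-3,0.3],[0,0,0,0,0,-4,0.3]]]'

```text
time_s: 23.0
position: [0.5505, 0.0737, 0.134]
tcp_rot: [[-0.947, 0.32, -0.004], [0.32, 0.947, 0.0], [0.004, -0.001, -1.0]]
force: [0.9, 0.4, -0.5]
opening: 0.652
```

send_rows --moves '[[[0,0,0,0,0,-4,0.4],[0,0,0,0,0,-4,0.4],[0,0,0,-4.5,0,0,1],[0,0,0,-4.5,-1.5,0,1],[0,0,0,0,-3,0,1]]]'

```text
time_s: 23.5
position: [0.6293, 0.0007, 0.2161]
tcp_rot: [[-0.948, 0.319, 0.01], [0.319, 0.948, -0.002], [-0.01, 0.001, -1.0]]
force: [-1.6, -0.3, 0.4]
opening: 0.894
```

send_rows --moves '[[[0,0,0,0,0,0,1],[0,0,0,0,0,0,1],[0,0,0,0,0,0,1],[0,0,0,0,0,0,1],[0,0,0,0,0,0,1]]]'

```text
time_s: 24.0
position: [0.6227, 0.0033, 0.2145]
tcp_rot: [[-0.948, 0.319, 0.0], [0.319, 0.948, 0.0], [-0.0, 0.0, -1.0]]
force: [0.4, -0.1, 1.0]
opening: 0.998
```

```bash
python3 look.py blank_1 .072 w7
```

```text
24.05 [0.6228 0.0031 0.2144] [ 0.1 -0.7  0.3] 0.998
blank_1 0.84 [550.7  72.9] [ 26.5 147.7] 161.4
blank_1 0.7 [519.5 -20. ] [ 29.4 148. ] 162.2
spot [ 0.512 -0.02   0.072] 0.81
spot [0.543 0.074 0.074] 0.72
```

View pics/w7.png

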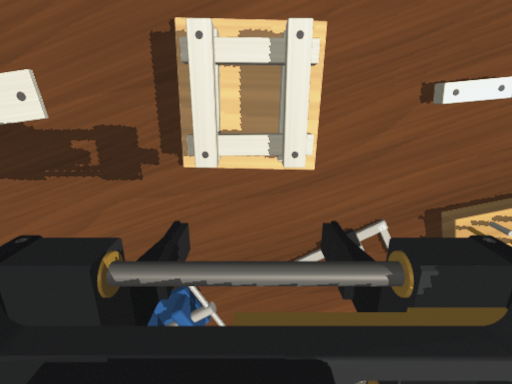

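The third layer is on: bars with holes at (199,34)/(206,155) and (299,34)/(294,155) lie square across both top bars, and the gripper is clear. Handing in.

```bash
python3 -c "
from h import *
print(bot.hand_in(), readout.read_state()['time_s'])"
```

```text
the job is handed in; nothing more can be done
the job is handed in; nothing more can be done
```

The third layer is on and the job is handed in. Both full-length white bars lie flat across the two top bars, each above a bottom bar, and both are released. The plate, the offcut and the coloured bars were left where they were.

**Position:** The last wrist picture puts the bars at about (0.520, -0.020) and (0.551, 0.073), at 162.2° and 161.4°. I aimed for (0.520, -0.022), (0.552, 0.073) and 161.3°.

**Stack:** Before the second bar went down, the top bars' holes measured within about 2 mm of where they were at first, which is the calibration error. I did not measure those holes again afterwards; the last picture shows the stack still square.

**Forces and time:** Forces at the end of each move stayed around 3 N or less. The last clock reading before hand-in was about 24 s, with the open gripper well clear of the stack.

**A reading that disagreed:** One measurement of the left bottom bar came out about 5 mm off the others. The close view before lowering showed the second bar centred over it.

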